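# Locate a heat sink in a vacuum nest and half-open the vacuum

### The arm

A 6-joint arm with a two-finger parallel gripper is mounted at the origin on the work surface; the furniture and walls round the work are solid. World frame = base frame: x ahead of the robot, y to its left, z up, the work surface at z = 0. Lengths are in m, angles in rad, forces in N, time in s.
With the tool pointing down it reaches from about 0.35 to 0.725 m from the base axis. Payload 4.3 kg.
Tool frame: the origin (TCP) lies midway between the tips of the shut fingers; the grasp point (between the pads) lies 19 mm behind it; z points along the fingers, y is the direction in which the jaws open and shut (so a half turn about z gives the same grasp; the last joint's range is limited). The gripper opens to 85 mm and grips with 20 to 120 N. Pads are 22 mm wide; open, the fingers measure 114 mm over their backs; the gripper's body (76 mm by 85 mm) begins 54 mm behind the grasp point. The pads swing forward as they close: fully open they stand 13 mm farther back than shut.
Start: joints at [-1.334, 0.377, 0.081, 1.274, 0, 1.46], TCP at [0.195, -0.541, 0.231] pointing down, gripper open.
Joint ranges: [-2.72, 2.72], [-0.84, 1.66], [-1.02, 1.22], [-1.77, 2.12], [-1.37, 1.28], [-3.14, 3.14]. Speed limits (rad/s): [2.57, 2.57, 3.14, 3.14, 3.14, 3.14].

### API

Orientations are given as a rotation vector (axis times angle).
In Python, from cell import get_state, capture, camera_params, hand_in gives the robot as it stands.
- The arm moves only by the shell command python3 -m jog 'ROWS' [OPENING]. ROWS is JSON, a list of rows, each a list of 4 numbers: the shift along the world's x, y, z in m, then the turn about the world's z in rad. In form: [[x, y, z, roll], ...]. A call has 1 to 8 rows; each row shifts and turns the commanded pose from where the row before left it; what a row does not reach is not made up. A row lasts 1/8 s, in which the tool goes at most 62.5 mm and 10.7 degrees, less where a joint would pass 70% of its speed; a pose out of reach is approached as far as the arm can. A call with a gripper value outside its range is refused whole. OPENING is the closure, from 0 (fully open) to 1 (shut), set as the call begins (- or left out, the last holds). The fingers move at their own pace and stop on an object; the grip force is fixed at half the most. Time passes only in rows, so rows that do not move let the fingers close. It gives the time, the measured TCP pose, the force and the opening at its end, in the units of the state.
- get_state(): the state, without advancing time (a new reading comes with each control period).
- capture(name): name is "scene" or "top" or "wrist"; returns (picture, depth): 420x560x3 uint8, red, green, blue; 420x560 float32, m along the optical axis (not along the pixel's ray), 0 where there is no reading.
- camera_params(name): a dict with "fov_y" (degrees; the focal length in pixels is half the picture's height over the tangent of half this angle, whatever the lens; pixels are square), "cx", "cy" (the principal point, pixels), "eye" and "rotation" of the camera in the world. Camera axes: x right, y down, z forward; pixel columns grow to the right and rows downward; lengths in m; the calibration is good to about 2 mm. A picture is of the moment at which its call begins: read the wrist's pose just before it. camera_params takes no time and is no camera call; for the wrist camera it gives the pose at the moment of the call.
- hand_in(): hands the job in, once; it reports no verdict.
The state is a dict: "t": time; "joint_pos": joint angles; "joint_vel": joint speeds; "joint_efforts": joint torques, N m; "ee_pos": TCP position; "orientation": TCP orientation; "force": force on the tool from outside, world axes, zero at the start; "torque": the same for the moment, N m; "grip_width": finger opening in m.
Only numpy, scipy, OpenCV 4.12 (cv2) and the standard library are available. Lean on these libraries where they do the work, as an engineer would, in place of code of your own. Each camera call takes 0.05 s, during which the arm holds its last target.

### The job

First pick the screwdriver off the bed of the vacuum nest and lay it flat on the bench beside the nest. Then load the aluminium heat sink, fins up, and push it fully home so that one long edge bears on both dowels and one short edge on the end stop. After that, swing the valve's lever from closed to its half-open mark, 45 degrees, and leave the bottle, cup and spool where they stand.

Things in the scene. Friction and masses are not known exactly. Their poses are not given: they have to be found in the camera images.
- bed_centre (a point): Centre of the seat on the fixed vacuum nest, on the bed's top face, 18 mm above the bench. Grey slab, x -67.5 to 67.5, y -85 to 130 mm in this frame; place and yaw vary. With the heat sink home, its centre is straight above this point, its 120 mm side along y: its long edge (x = +40 mm) on both dowels, its short edge (y = +60 mm) on the end stop.
- dowels_mid (a point): Midway between the two steel dowels, on the bed, at x = +45 mm of the bed centre, axes as the nest. The dowels are 10 mm in diameter, 16 mm high, and stand 40 mm either side of it along y.
- end_stop (a point): Middle of the end stop's face that the heat sink bears on, 4 mm above the bed, at y = +60 mm of the bed centre, axes as the nest. A steel block 34 mm wide (x), 14 mm thick (y), 16 mm high.
- heat_sink_centre (a point): Centre of the loose heat sink, 18 mm above its underside. Bare aluminium, 0.25 to 0.5 kg: base 80 (its x) by 120 (its y) by 8 mm, with six lengthwise fins in a block 40 mm wide (x), 100 mm long, 28 mm high on its middle (top 36 mm above the underside); grip across the 40 mm. z up. Same either way round. Starts on the bench right of the nest, any yaw.
- screwdriver_handle (a point): Middle of the handle of a loose screwdriver, half-way up. Handle 22 mm wide (x), 95 mm long (y), 23 mm high, flat-sided; the 4 mm shaft runs on along -y to 130 mm from this point. Starts lying on the bed of the nest. On the bench this point is 12 mm above it; the bench just in front of the nest, left of the bottle, is free.
- valve_lever (a joint): Angle of the vacuum valve's lever, rad: 0 closed (lever along the nest's -x, across the pipe stub), 1.571 open (along the nest's +y, in line with the stub), 0.785 half open. Grows as the lever turns clockwise seen from above. Starts between 0 and 0.35. Stays where it is left; about 2 N at the handle moves it.
- valve_axis (a point): On the lever's upright turning axis at the lever's mid height, 58 mm above the bench; axes as the nest. 35 mm to -x and 102 mm to +y of the bed centre. Below it a 36 mm square valve body, 44 mm above the bench at its top, with a white disc with three black ticks (closed, half = thickest, open); a brass stub runs from it 54 mm to +y, below 44 mm.
- lever_grip (a point): Middle of the lever's black handle, 59 mm out from the axis and 58 mm above the bench; the handle is 46 mm long (36 to 82 mm from the axis), 13 mm wide, 16 mm high; free below and beside.
- bottle: Bystander: white dropper bottle with a red cap, 55 mm diameter, 122 mm high, on the bench between heat sink and nest. Origin at the centre of its underside. Leave it alone.
- cup: Bystander: black round parts cup, 96 mm diameter, 74 mm high, left of the nest. Origin at the centre of its underside. Behind it bins stand up to 0.2 m above the bench, left of it posts and a tray shelf. Leave it alone.
- spool: Bystander: small solder spool, 59 x 72 mm, 41 mm high, right of and behind the nest. Origin at the centre of its underside. Leave it alone.
- screwdriver: The same screwdriver as a whole; origin at the middle of its length, on its underside, 41.5 mm from the handle's middle towards the tip.
- heat_sink: The same heat sink as a whole; origin at the centre of its underside, 18 mm below its centre point.

How it is judged:
On the way, in this order (a step that is already met when the one before it is completed fails the run):
1. the screwdriver lies on the bench, off the nest (height (world z) of screwdriver_handle between 0.004 and 0.021 m and linear speed of screwdriver below 0.05 m/s), for 0.2 s.
2. the heat sink sits flat on the bed, against both dowels and the end stop, released (x of heat_sink_centre in the frame of bed_centre between -0.002 and 0.002 m and y of heat_sink_centre in the frame of bed_centre between -0.002 and 0.002 m and z of heat_sink_centre in the frame of bed_centre between 0.015 and 0.0205 m and angle between the x axis of heat_sink_centre and the x axis of bed_centre, either way round below 0.025 rad and angle between heat_sink_centre's own z axis and vertical below 0.04 rad and contact force between the fingers and heat_sink below 0.3 N), for 0.2 s.
3. the valve lever stands at half open (value of joint valve_lever between 0.665 and 0.905 rad), for 0.2 s.
At the end, for the whole second after the job is handed in: Heat sink flat on the bed, fins up, within 2 mm of bearing on both dowels and the end stop, square to 0.025 rad; lever within 0.12 rad of half open (0.785); screwdriver flat on the bench off the nest (handle middle 4 to 21 mm above the bench); all at rest (all of step 3 and x of heat_sink_centre in the frame of bed_centre between -0.002 and 0.002 m and y of heat_sink_centre in the frame of bed_centre between -0.002 and 0.002 m and z of heat_sink_centre in the frame of bed_centre between 0.015 and 0.0205 m and angle between the x axis of heat_sink_centre and the x axis of bed_centre, either way round below 0.025 rad and angle between heat_sink_centre's own z axis and vertical below 0.04 rad and height (world z) of screwdriver_handle between 0.004 and 0.021 m and linear speed of each of heat_sink, screwdriver below 0.01 m/s); the robot touches nothing.
It fails at once if the bottle is shoved more than 20 mm or tipped (distance of bottle from where it was at the start of the episode above 0.02 m or angle between bottle's own z axis and vertical above 0.3 rad).
It fails at once if the cup is shoved more than 20 mm or tipped (distance of cup from where it was at the start of the episode above 0.02 m or angle between cup's own z axis and vertical above 0.3 rad).
It fails at once if the spool is shoved more than 20 mm or tipped (distance of spool from where it was at the start of the episode above 0.02 m or angle between spool's own z axis and vertical above 0.3 rad).
It also fails if it takes over 72 s, if anything falls off the work surface, if the arm or the gripper's body presses on something with over 40 N, if the wrist force passes 120 N, or if a joint passes its speed limit or range.

## Working session

There is one attempt and no reset: what is moved stays moved. The work goes in short steps, Python scripts to look and compute and a shell command to move; the robot and the scene stay as the last step left them, time stands still between calls to the robot, and variables do not carry over. Pictures are saved under pics/ and viewed, and the job is handed in when it is done.

```bash
ls; mkdir -p pics; python3 - <<'E'
from cell import *
import cv2,numpy as np
s=get_state();print(s)
for n in("scene","top","wrist"):
    p=camera_params(n);print(n,p)
    im,d=capture(n);cv2.imwrite(f"pics/{n}0.png",im[:,:,::-1]);np.savez(f"pics/{n}0.npz",im=im,d=d,eye=p["eye"],R=p["rotation"],f=210/np.tan(np.radians(p["fov_y"]/2)),cx=p["cx"],cy=p["cy"])
E
```

```text
pics
{'t': 0.0, 'joint_pos': array([-1.33425383e+00,  3.78059210e-01,  7.96064351e-02,  1.27437223e+00,
       -1.88847665e-05,  1.46049255e+00]), 'joint_vel': array([ 8.83808864e-04,  7.82675802e-05, -3.34110386e-04,  4.14277066e-04,
       -9.46796259e-05, -1.43191253e-03]), 'joint_efforts': array([ 1.16184299e-03, -4.63604844e+01,  2.69875950e+01,  2.08730064e-02,
       -4.21677328e-05, -2.90075889e-06]), 'ee_pos': array([ 0.19530565, -0.54011916,  0.23035552]), 'orientation': array([-3.09247522e+00, -5.41748832e-01,  2.30461547e-04]), 'force': array([-0.46723575,  0.07811902, -0.12345312]), 'torque': array([-0.04686497, -0.00031796, -0.00832139]), 'grip_width': 0.08566596796206613}
scene {'fov_y': 43.79982622551787, 'cx': 285.5543830379041, 'cy': 213.33514246872585, 'eye': array([-0.1546396 ,  0.33362511,  0.97536784]), 'rotation': array([-1.38331252,  2.27158875, -0.80959275])}
top {'fov_y': 51.032246953049906, 'cx': 279.21036174823934, 'cy': 208.5085988569549, 'eye': array([0.31396183, 0.02953331, 1.18694697]), 'rotation': array([-2.13786516,  2.16279914, -0.18640969])}
wrist {'fov_y': 68.89805380515588, 'cx': 279.52502300315604, 'cy': 214.8441296110063, 'eye': array([ 0.25874205, -0.51813425,  0.37244407]), 'rotation': array([ 2.38450888, -1.67312701, -0.23102275])}
```

View pics/top0.png

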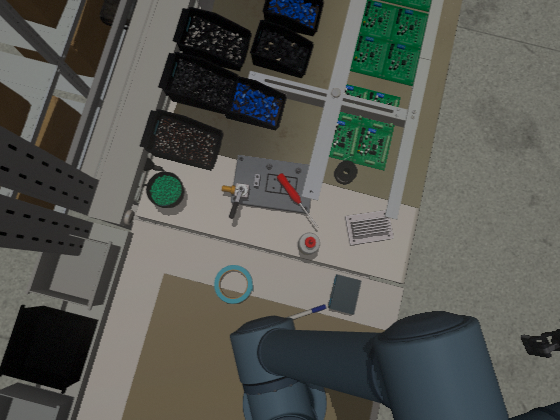

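View pics/scene0.png

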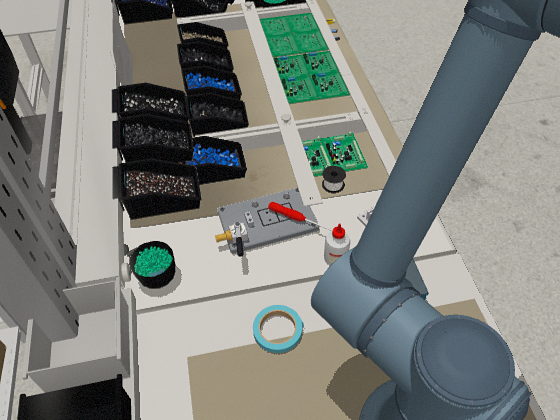

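View pics/wrist0.png

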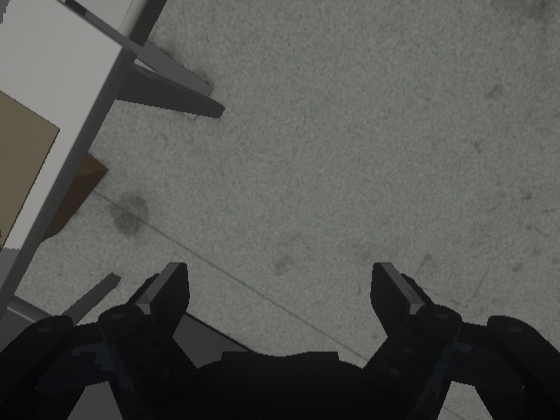

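```bash
cat > h.py <<'E'
import numpy as np,cv2
from scipy.spatial.transform import Rotation as Ro
def load(f):
    z=np.load(f);return {k:z[k] for k in z}
def ray(c,u,v):
    R=Ro.from_rotvec(c["R"]).as_matrix()
    d=np.stack([(np.asarray(u,float)-c["cx"])/c["f"],(np.asarray(v,float)-c["cy"])/c["f"],np.ones(np.shape(u))],-1)
    return d@R.T
def onz(c,u,v,z):
    d=ray(c,u,v);return c["eye"]+d*((z-c["eye"][2])/d[...,2])[...,None]
def cloud(c):
    v,u=np.mgrid[0:420,0:560];return c["eye"]+ray(c,u,v)*c["d"][...,None]
def proj(c,P):
    R=Ro.from_rotvec(c["R"]).as_matrix();q=(np.asarray(P)-c["eye"])@R
    return np.stack([c["cx"]+c["f"]*q[...,0]/q[...,2],c["cy"]+c["f"]*q[...,1]/q[...,2]],-1)
def grab(n,tag):
    from cell import capture,camera_params
    p=camera_params(n);im,d=capture(n);cv2.imwrite(f"pics/{tag}.png",im[:,:,::-1])
    np.savez(f"pics/{tag}.npz",im=im,d=d,eye=p["eye"],R=p["rotation"],f=210/np.tan(np.radians(p["fov_y"]/2)),cx=p["cx"],cy=p["cy"])
    return load(f"pics/{tag}.npz")
E
python3 - <<'E'
from h import *
for n,(x0,y0,x1,y1) in dict(top0=(140,145,420,265),scene0=(200,160,420,290)).items():
    c=load(f"pics/{n}.npz");im=c["im"][y0:y1,x0:x1,::-1]
    s=800/(x1-x0);cv2.imwrite(f"pics/{n}z.png",cv2.resize(im,None,fx=s,fy=s,interpolation=cv2.INTER_CUBIC))
c=load("pics/top0.npz");P=cloud(c)
for u,v in[(310,242),(166,188),(346,172),(370,230),(250,205),(330,225),(288,185),(240,190),(260,230)]:print(u,v,P[v,u].round(4))
E
```

```text
310 242 [ 0.3966 -0.0668  0.1119]
166 188 [0.547  0.302  0.0516]
346 172 [ 0.5979 -0.1812  0.0013]
370 230 [ 0.4322 -0.2327  0.0364]
250 205 [0.5066 0.0844 0.0092]
330 225 [ 0.4512 -0.1328 -0.0032]
288 185 [ 0.5546 -0.0182  0.0396]
240 190 [0.5375 0.1077 0.0633]
260 230 [4.392e-01 5.800e-02 1.000e-04]
```

View pics/top0z.png

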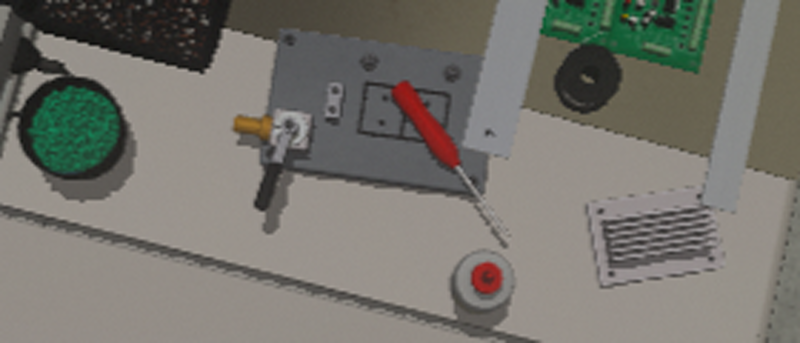

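View pics/scene0z.png

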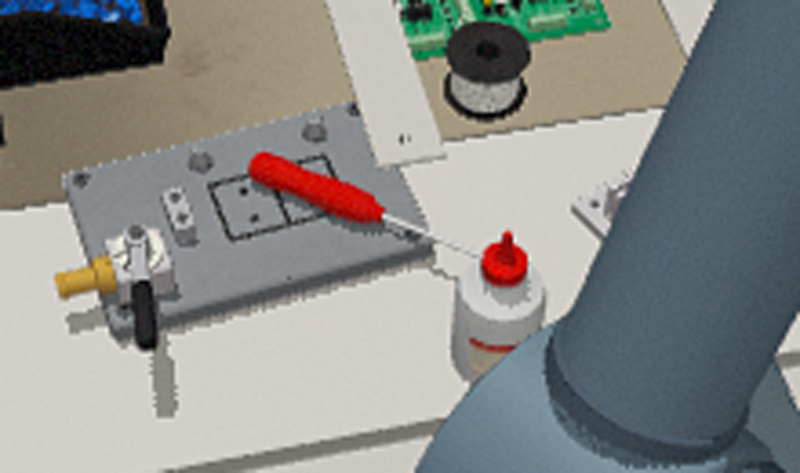

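```bash
python3 - <<'E'
from h import *
c=load("pics/top0.npz");P=cloud(c);im=c["im"].astype(int)
for n,(u,v) in dict(slab=(250,172),slab2=(265,200),bench=(200,215),beam1=(318,180),beam1b=(325,140),beamend=(312,190),beam2=(395,200),beam2b=(404,150),spool=(346,165),pcb=(360,150)).items():
    print(n,im[v,u],P[v-1:v+2,u-1:u+2].mean((0,1)).round(4))
hsv=cv2.cvtColor(c["im"],cv2.COLOR_RGB2HSV)
print(hsv[172,250],hsv[200,265],hsv[215,200])
V,S=hsv[...,2],hsv[...,1]
m=((V>60)&(V<125)&(S>8)&(S<60)&(hsv[...,0]>95)&(hsv[...,0]<135)).astype(np.uint8)
m[:150]=0;m[225:]=0;m[:,:225]=0;m[:,325:]=0
cv2.imwrite("pics/m1.png",cv2.resize(m[145:225,220:330]*255,None,fx=7,fy=7,interpolation=0))
E
```

```text
slab [90 90 93] [0.5965 0.0838 0.0166]
slab2 [96 96 97] [0.5187 0.0436 0.0164]
bench [153 147 141] [ 0.4822  0.2208 -0.0016]
beam1 [138 139 142] [ 0.5621 -0.0959  0.064 ]
beam1b [138 139 140] [ 0.6703 -0.1173  0.0643]
beamend [138 138 143] [ 0.5357 -0.0796  0.0635]
beam2 [138 139 138] [ 0.5071 -0.2954  0.0636]
beam2b [136 137 136] [ 0.6409 -0.326   0.0654]
spool [38 38 38] [ 0.6073 -0.1746  0.0424]
pcb [46 98 66] [ 0.6588 -0.2214  0.0073]
[120   8  93] [120   3  97] [ 15  20 153]
```

View pics/m1.png

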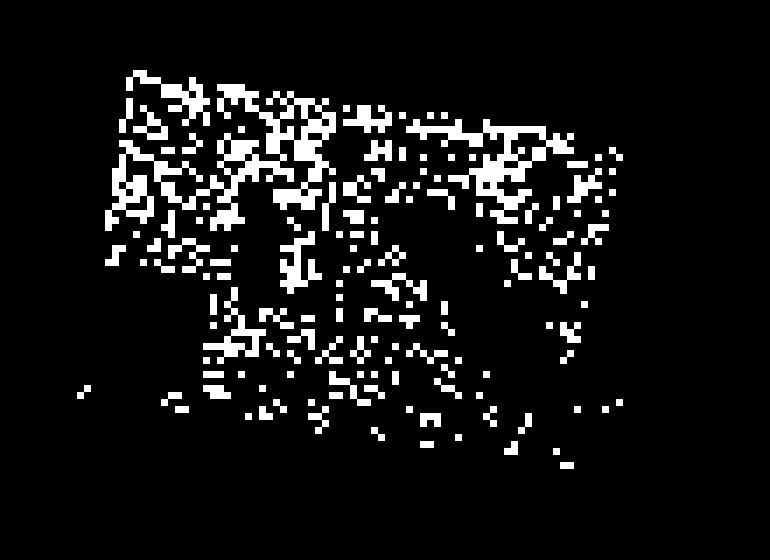

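```bash
cat > nest.py <<'E'
from h import *
def lsq(c,pts,z):
    return onz(c,pts[:,0],pts[:,1],z)[:,:2]
E
python3 - <<'E'
from nest import *
for n in("top0","scene0"):
    c=load(f"pics/{n}.npz")
    # red handle
    hsv=cv2.cvtColor(c["im"],cv2.COLOR_RGB2HSV);H,S,V=cv2.split(hsv)
    r=(((H<8)|(H>172))&(S>130)&(V>60)).astype(np.uint8)
    k,l,st,ce=cv2.connectedComponentsWithStats(r)
    for i in range(1,k):
        if st[i,4]>30:
            v,u=np.nonzero(l==i);p=np.c_[u,v].astype(np.float32)
            rect=cv2.minAreaRect(p);b=cv2.boxPoints(rect)
            print(n,st[i],onz(c,b[:,0],b[:,1],.034).round(4)[:,:2].tolist(),onz(c,rect[0][0],rect[0][1],.032).round(4))
    g=cv2.GaussianBlur(c["im"],(0,0),.7)
    m=(cv2.cvtColor(g,cv2.COLOR_RGB2GRAY)); 
    g3=g.astype(int);mask=((g3.max(2)<118)&(g3.min(2)>60)&((g3.max(2)-g3.min(2))<12)).astype(np.uint8)
    P=cloud(c);mask&=((P[...,0]>.44)&(P[...,0]<.68)&(P[...,1]>-.13)&(P[...,1]<.16)).astype(np.uint8)
    ys,xs=np.nonzero(mask);print(xs.min(),xs.max(),ys.min(),ys.max())
    x0,y0=xs.min()-5,ys.min()-5
    cv2.imwrite(f"pics/m_{n}.png",cv2.resize(np.vstack([np.dstack([mask*255]*3)[y0:ys.max()+5,x0:xs.max()+5],c["im"][y0:ys.max()+5,x0:xs.max()+5,::-1]]),None,fx=5,fy=4 if 0 else 5,interpolation=0));print(x0,y0)
E
```

```text
top0 [277 174  24  30 239] [[0.5789, 0.0148], [0.591, -0.0013], [0.5141, -0.0561], [0.5023, -0.0401]] [ 0.5468 -0.0209  0.032 ]
top0 [305 237  11  11  90] [[0.4028, -0.0554], [0.421, -0.0742], [0.4024, -0.0922], [0.3842, -0.0733]] [ 0.4027 -0.0739  0.032 ]
217 315 144 229
212 139
scene0 [268 202  38  20 328] [[0.5748, 0.0184], [0.5957, -0.0019], [0.5146, -0.0549], [0.4954, -0.0344]] [ 0.546  -0.0192  0.032 ]
scene0 [332 224  13  15 132] [[0.4442, -0.0763], [0.4579, -0.1095], [0.4278, -0.1139], [0.4147, -0.0811]] [ 0.4372 -0.096   0.032 ]
199 318 187 256
194 182
```

View pics/m_top0.png

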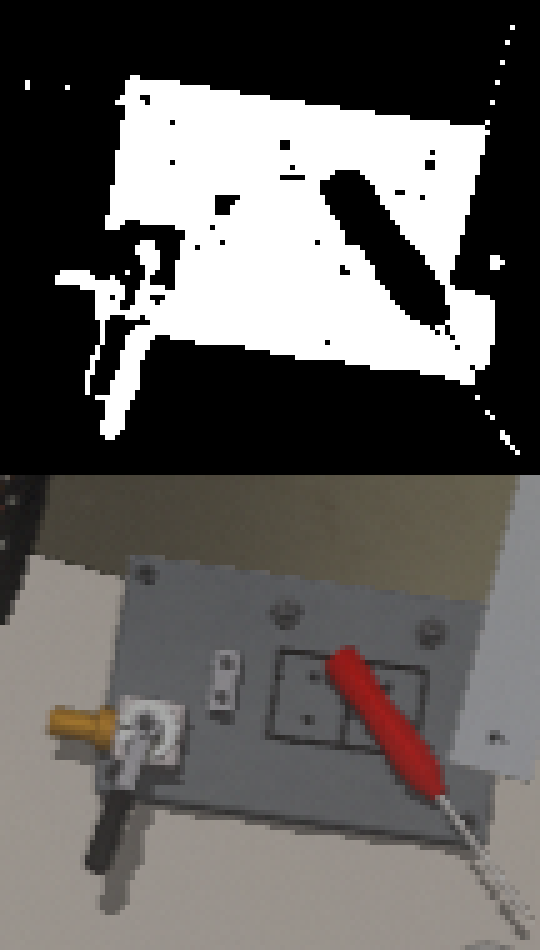

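```bash
python3 - <<'E'
from nest import *
c=load("pics/top0.npz")
px=lambda a,b,o=475:(212+a/5-.5,139+(b-o)/5-.5)
def W(a,b,z,o=475):u,v=px(a,b,o);return onz(c,u,v,z)[:2]
ul=W(129,78,.018,0);ur=W(485,125,.018,0);ll=W(97,798,.018);lr=W(480,843,.018)
d1=W(286,607,.034);d2=W(430,626,.034)
es=[W(213,652,.034),W(241,652,.034),W(236,711,.034),W(207,709,.034)]
print(ul,ur,ll,lr,"dow",d1,d2,"es",np.mean(es,0))
ang=lambda p,q:np.degrees(np.arctan2((q-p)[1],(q-p)[0]))
print("yaw(y axis-90)",ang(ur,ul)-90,ang(lr,ll)-90,ang(d2,d1)-90,np.linalg.norm(d1-d2), "yaw x", ang(ll,ul))
yaw=np.radians(ang(ur,ul)-90)
R=np.array([[np.cos(yaw),-np.sin(yaw)],[np.sin(yaw),np.cos(yaw)]])
print("centre from ul",ul-R@[.0675,.130],"from ll",ll-R@[-.0675,.13],"from dow",(d1+d2)/2-R@[.045,0],"from es",np.mean(es,0)-R@[0,.067])
# heat sink
hs=c["im"][195:260,335:410,::-1];cv2.imwrite("pics/hs.png",cv2.resize(hs,None,fx=8,fy=8,interpolation=cv2.INTER_CUBIC))
E
```

```text
[0.64664533 0.11833108] [ 0.61860048 -0.07618302] [0.51085052 0.13530053] [ 0.48427234 -0.07036938] dow [0.61143441 0.03266597] [ 0.60028161 -0.04474607] es [0.57102652 0.06609258]
yaw(y axis-90) -8.20431121279664 -7.363375617278962 -8.198228298911033 0.07821130050841837 yaw x -7.122977591017626
centre from ul [ 0.56128472 -0.00070595] from ll [ 0.55910825 -0.00300147] from dow [5.61318559e-01 3.81603379e-04] from es [ 5.61465388e-01 -2.21708032e-04]
```

View pics/hs.png

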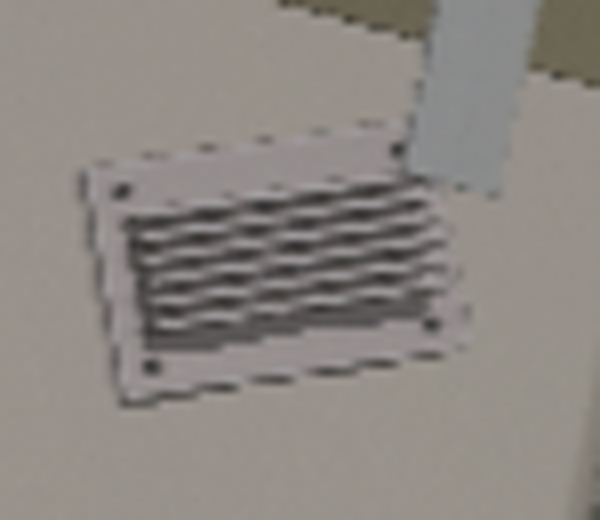

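View pics/m_scene0.png

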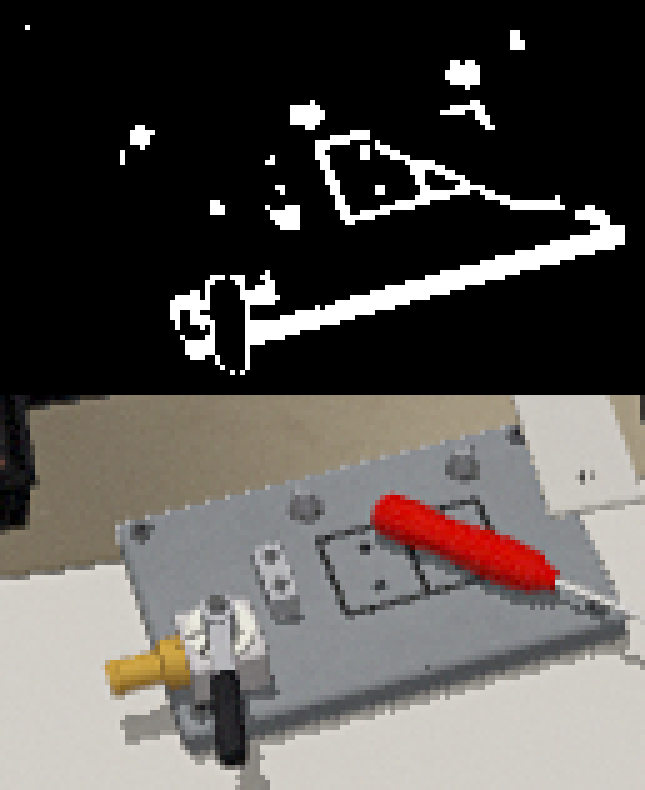

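```bash
python3 - <<'E'
from nest import *
c=load("pics/top0.npz")
def W(a,b,z):return onz(c,335+a/8-.44,195+b/8-.44,z)[:2]
h=[W(121,190,.008),W(398,150,.008),W(430,324,.008),W(151,366,.008)]
print(np.mean(h,0),h)
ang=lambda p,q:np.degrees(np.arctan2((q-p)[1],(q-p)[0]))
print(ang(h[1],h[0])-90,ang(h[2],h[3])-90,ang(h[3],h[0]),ang(h[2],h[1]))
k=[W(85,168,.008),W(122,405,.008),W(465,348,.008)];print(k,ang(k[2],k[1])-90,ang(k[1],k[0]),(k[0]+k[2])/2)
print("beam2",W(410,172,.064),W(498,193,.064),W(435,0,.064),W(540,0,.064))
# fins block top
print("fins top",[W(a,b,.036) for a,b in[(125,222),(150,345),(440,300),(410,180)]])
# beam1 in top0
print("beam1",[onz(c,u,v,.064)[:2].round(4) for u,v in[(302,196),(317,199),(316,141)]])
P=cloud(c)
# bottle
m=(P[...,2]>.03)&(abs(P[...,0]-.4)<.07)&(abs(P[...,1]+.07)<.07)&(P[...,2]<.15);print("bottle",P[m].min(0),P[m].max(0))
# screwdriver tip
print("tip",onz(c,318,231,.03))
E
```

```text
[ 0.44409891 -0.23677682] [array([ 0.46753779, -0.18534521]), array([ 0.48024733, -0.28032303]), array([ 0.42085017, -0.28821874]), array([ 0.40776038, -0.1932203 ])]
7.621807164666251 7.845352562121093 7.504944677618697 7.571984315894478
[array([ 0.47518852, -0.17338177]), array([ 0.39477649, -0.18294379]), array([ 0.41260863, -0.29965909])] 8.68666048690146 6.781360109029766 [ 0.44389858 -0.23652043]
beam2 [ 0.46512152 -0.26914712] [ 0.45797158 -0.29739158] [ 0.52160547 -0.28018219] [ 0.52127665 -0.31460091]
fins top [array([ 0.45321929, -0.18116631]), array([ 0.4124399 , -0.18786909]), array([ 0.42620495, -0.28439146]), array([ 0.4662156 , -0.27645994])]
beam1 [array([ 0.52  , -0.0531]), array([ 0.5117, -0.0919]), array([ 0.6678, -0.0934])]
bottle [ 0.37062053 -0.09452599  0.03066906] [ 0.46610608 -0.04167682  0.12357231]
tip [ 0.43172486 -0.09599662  0.03      ]
```

```bash
python3 - <<'E'
from nest import *
R=Ro.from_rotvec([-3.09247522,-.541748832,.00023]).as_matrix();print(R.round(3));y=R[:,1];print("tool y ang",np.arctan2(y[1],y[0]),"x ang",np.arctan2(R[1,0],R[0,0]))
c=load("pics/top0.npz")
N=np.array([.561,0.]);yw=-.141;Rn=np.array([[np.cos(yw),-np.sin(yw)],[np.sin(yw),np.cos(yw)]])
g=c["im"].astype(int)
# beam1 left edge: for rows, find jump to beam colour
for v in range(100,197,8):
    row=g[v,295:345].min(1);i=np.nonzero((g[v,295:345].min(1)>125)&(np.ptp(g[v,295:345],axis=1)<14))[0]
    if len(i):
        for z in(.064,):
            p=onz(c,295+i[0]-.5,v,z)[:2];q=onz(c,295+i[-1]+.5,v,z)[:2];print(v,295+i[0],295+i[-1],p.round(4),"nest",(Rn.T@(p-N)).round(4),(Rn.T@(q-N)).round(4))
P=cloud(c)
print("beam z",np.median(P[150:190:2,316:322,2]),"bed z",np.median(P[165:180,245:255,2]),"bench",np.median(P[215:225,190:215,2]),"front",np.median(P[255:262,200:220,2]),"dow",)
s=load("pics/scene0.npz");cv2.imwrite("pics/b1.png",cv2.resize(s["im"][110:260,255:345,::-1],None,fx=6,fy=4 if 0 else 6,interpolation=cv2.INTER_CUBIC)[:600])
E
sed -i 's/x/x/' h.py
```

```text
[[ 0.94   0.34  -0.   ]
 [ 0.34  -0.94   0.002]
 [ 0.    -0.002 -1.   ]]
tool y ang -1.2239498335629944 x ang 0.34684607979597365
100 325 341 [ 0.782  -0.1192] nest [ 0.2355 -0.087 ] [ 0.2417 -0.1325]
108 324 339 [ 0.7594 -0.1159] nest [ 0.2127 -0.0869] [ 0.2185 -0.1295]
116 322 337 [ 0.737  -0.1099] nest [ 0.1897 -0.0841] [ 0.1954 -0.1266]
124 320 337 [ 0.7147 -0.1039] nest [ 0.1668 -0.0813] [ 0.1732 -0.129 ]
132 318 333 [ 0.6925 -0.098 ] nest [ 0.144  -0.0785] [ 0.1497 -0.1208]
140 316 331 [ 0.6705 -0.0921] nest [ 0.1214 -0.0758] [ 0.127  -0.1179]
148 314 329 [ 0.6486 -0.0862] nest [ 0.0989 -0.0731] [ 0.1045 -0.1151]
156 312 327 [ 0.6269 -0.0804] nest [ 0.0765 -0.0704] [ 0.0821 -0.1123]
164 310 326 [ 0.6052 -0.0746] nest [ 0.0543 -0.0677] [ 0.0602 -0.112 ]
172 308 324 [ 0.5837 -0.0689] nest [ 0.0322 -0.065 ] [ 0.0381 -0.1092]
180 306 322 [ 0.5624 -0.0631] nest [ 0.0102 -0.0623] [ 0.0161 -0.1064]
188 304 342 [ 0.5411 -0.0575] nest [-0.0116 -0.0597] [ 0.0018 -0.1607]
196 304 344 [ 0.5199 -0.057 ] nest [-0.0326 -0.0622] [-0.0187 -0.1681]
beam z 0.06366963146999427 bed z 0.01691170509789719 bench -0.0015211399130551362 front -0.0010676080253909648 dow
```

```bash
python3 - <<'E'
from nest import *
s=load("pics/scene0.npz");cv2.imwrite("pics/b1.png",cv2.resize(s["im"][160:240,265:365,::-1],None,fx=7,fy=7,interpolation=cv2.INTER_CUBIC))
E
```

```text
(no output)
```

View pics/b1.png

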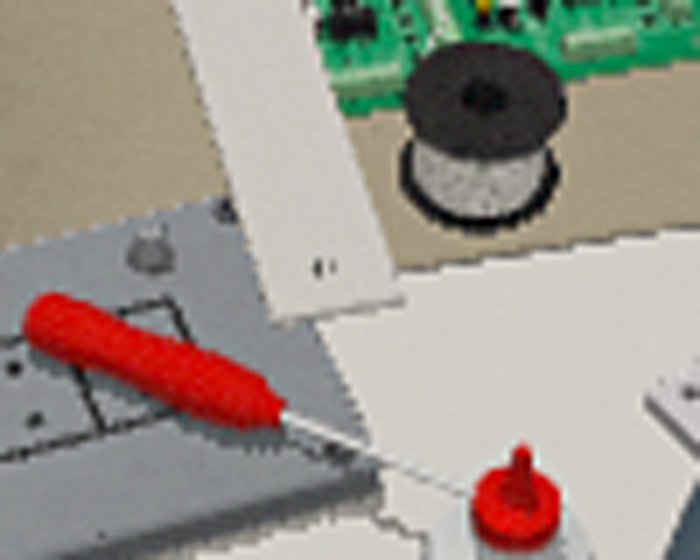

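```bash
python3 -m jog '[[0.03,0.044,0,0.03],[0.03,0.044,0,0.03],[0.03,0.044,0,0.03],[0.03,0.044,0,0.03],[0.03,0.044,0,0.03],[0.03,0.044,0,0.03],[0.03,0.044,0,0.03],[0.03,0.044,0,0.045]]' 0.5
```

```text
t: 1.15
ee_pos: [0.4361, -0.1872, 0.2312]
orientation: [3.0, 0.933, -0.0]
force: [-0.1, -0.6, -0.2]
grip_width: 0.0428
```

```bash
python3 -m jog '[[0.03,0.044,0,0],[0.03,0.044,0,0],[0.03,0.044,0,0],[0.03,0.04,0,0],[0,0,0,0],[0,0,0,0]]' && python3 - <<'E'
from h import *
from cell import get_state
print(get_state()['grip_width'],get_state()['joint_pos']);grab("wrist","w1")
E
```

```text
t: 1.9
ee_pos: [0.5549, -0.017, 0.2309]
orientation: [3.0, 0.932, -0.002]
force: [-0.3, -0.7, 1.3]
grip_width: 0.0428
0.04277235212749834 [-1.44534951e-01  3.37512754e-01  2.22213729e-02  1.25674467e+00
 -6.45435658e-04  2.39494982e+00]
```

View pics/w1.png

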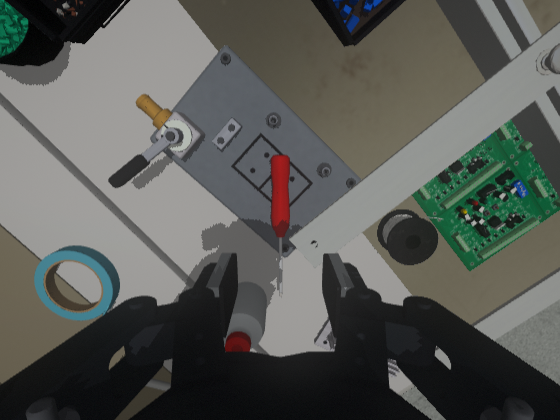

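```bash
python3 - <<'E'
from h import *
c=load("pics/w1.npz")
hsv=cv2.cvtColor(c["im"],cv2.COLOR_RGB2HSV);H,S,V=cv2.split(hsv)
r=(((H<8)|(H>172))&(S>130)&(V>60)).astype(np.uint8);r[250:]=0
k,l,st,ce=cv2.connectedComponentsWithStats(r);i=1+st[1:,4].argmax()
v,u=np.nonzero(l==i);rect=cv2.minAreaRect(np.c_[u,v].astype(np.float32));print(st[i],rect)
u=np.array([280.5,280.5]);
b=cv2.boxPoints(rect);print(onz(c,b[:,0],b[:,1],.038)[:,:2].round(4),onz(c,*rect[0],.034)[:2])
W=lambda a,b_,z:onz(c,a,b_,z)[:2]
d1=W(273.5,118.5,.034);d2=W(324,170,.034);print("dow",d1,d2,np.linalg.norm(d1-d2))
yw=np.arctan2(*(d1-d2)[::-1])-np.pi/2;Rn=np.array([[np.cos(yw),-np.sin(yw)],[np.sin(yw),np.cos(yw)]])
print("yaw",yw,"C",(d1+d2)/2-Rn@[.045,0],"es",W(229,134,.034)-Rn@[0,.067], "corner",W(225,47,.018)-Rn@[.0675,.13])
x0,y0,x1,y1=95,35,375,265
cv2.imwrite("pics/w1z.png",cv2.resize(c["im"][y0:y1,x0:x1,::-1],None,fx=2.6,fy=2.6,interpolation=cv2.INTER_CUBIC))
ax=W(173,136,.058);hd=W(128,170,.058);print("valve",ax,hd,"ang",np.arctan2(*(hd-ax)[::-1]))
E
```

```text
[ 271  155   19   82 1363] ((280.0, 195.5), (81.0, 18.0), 90.0)
[[ 0.5834  0.0137]
 [ 0.5943 -0.0023]
 [ 0.5187 -0.0552]
 [ 0.5069 -0.038 ]] [ 0.55150948 -0.02000271]
dow [0.61598295 0.03266603] [ 0.60267133 -0.0437502 ] 0.07756700421625544
yaw -0.1724682381225442 C [0.56499475 0.00218056] es [ 0.56441708 -0.00297882] corner [ 0.55768696 -0.00149693]
valve [0.54512782 0.10500609] [0.4893215  0.12654879] ang 2.773190455462746
```

View pics/w1z.png

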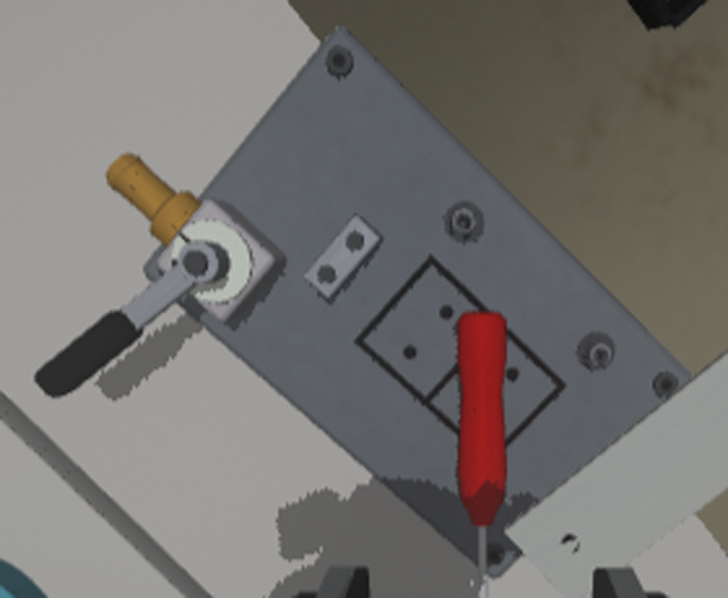

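```bash
python3 -m jog '[[0.006,0.005,-0.04,0],[0,0,-0.05,0],[0,0,-0.05,0],[0,0,-0.04,0],[0,0,-0.02,0],[0,0,-0.007,0],[0,0,0,0],[0,0,0,0]]' && python3 -m jog '[[0,0,0,0],[0,0,0,0],[0,0,0,0],[0,0,0,0]]' 1
```

```text
t: 2.95
ee_pos: [0.5625, -0.0123, 0.0257]
orientation: [3.0, 0.93, 0.003]
force: [0.8, -0.7, -0.1]
grip_width: 0.0429
t: 3.45
ee_pos: [0.5625, -0.012, 0.0256]
orientation: [2.999, 0.931, 0.003]
force: [-0.8, 0.6, 7.1]
grip_width: 0.0203
```

```bash
python3 -m jog '[[0,0,0.01,0],[0,0,0.03,0],[0,0,0.05,0],[0,0,0.05,0],[0,0,0.04,0],[0,0.03,0,0],[0,0.04,0,0],[0,0,0,0]]' && python3 - <<'E'
from h import *
grab("wrist","w2")
E
```

```text
t: 4.45
ee_pos: [0.5611, 0.0605, 0.2048]
orientation: [-2.998, -0.936, -0.0]
force: [-0.0, 0.4, -0.2]
grip_width: 0.0204
```

View pics/w2.png

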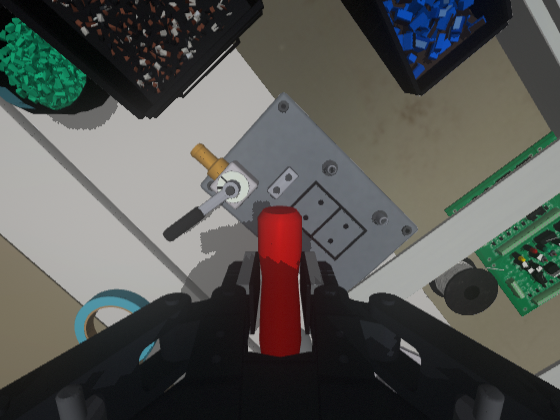

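```bash
python3 -m jog '[[-0.03,0,0,0],[-0.04,0,0,0],[-0.04,0,-0.03,0],[-0.01,0,-0.04,0],[0,0,-0.05,0],[0,0,-0.04,0],[0,0,-0.02,0],[0,0,-0.01,0]]' && python3 -m jog '[[0,0,-0.005,0],[0,0,0,0]]'
```

```text
t: 5.5
ee_pos: [0.4405, 0.0575, 0.0133]
orientation: [-3.001, -0.929, 0.003]
force: [-0.6, 0.0, 0.0]
grip_width: 0.0201
t: 5.75
ee_pos: [0.442, 0.058, 0.0098]
orientation: [3.0, 0.93, 0.001]
force: [0.2, -0.8, -0.2]
grip_width: 0.0204
```

```bash
python3 -m jog '[[0,0,-0.002,0],[0,0,0,0]]' && python3 -m jog '[[0,0,0,0],[0,0,0,0],[0,0,0,0],[0,0,0.03,0],[0,0,0.06,0],[0,0,0.06,0],[0,0,0.05,0],[0,0,0,0]]' 0.5 && python3 - <<'E'
from h import *
grab("wrist","w3");grab("top","t3")
E
```

```text
t: 6.0
ee_pos: [0.4419, 0.0582, 0.0078]
orientation: [3.0, 0.931, 0.001]
force: [0.1, 0.0, -0.9]
grip_width: 0.0203
t: 7.0
ee_pos: [0.4447, 0.0582, 0.2116]
orientation: [2.998, 0.93, 0.014]
force: [0.6, -0.1, -0.3]
grip_width: 0.0429
```

View pics/w3.png

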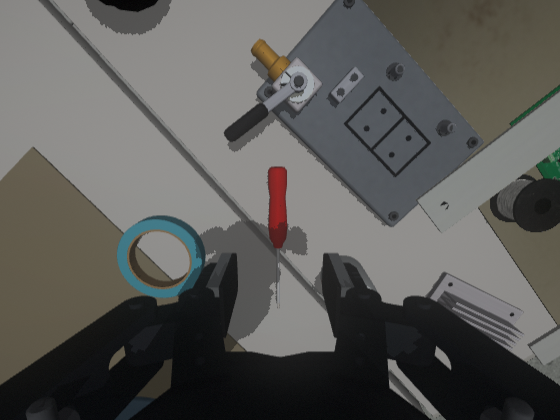

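View pics/t3.png

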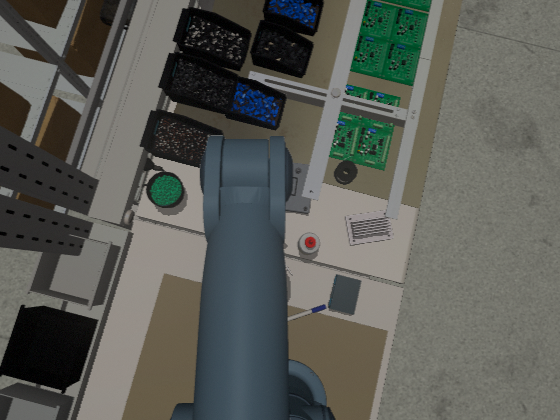

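```bash
python3 - <<'E'
from h import *
c=grab("wrist","w4")
from cell import get_state;print(get_state()["ee_pos"])
x0,y0,x1,y1=220,0,490,230
cv2.imwrite("pics/w4z.png",cv2.resize(c["im"][y0:y1,x0:x1,::-1],None,fx=2.6,fy=2.6,interpolation=cv2.INTER_CUBIC))
E
```

```text
[0.44074658 0.05819643 0.20631171]
```

View pics/w4z.png

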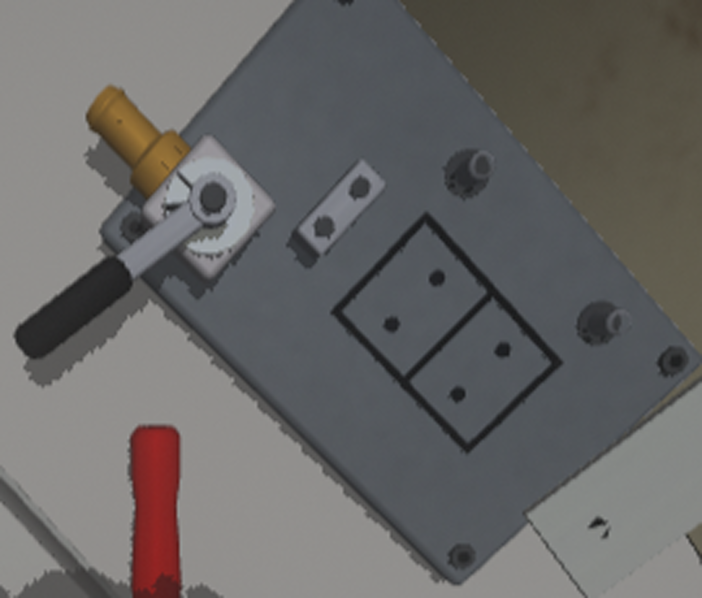

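```bash
python3 - <<'E'
from h import *
c=load("pics/w4.npz")
W=lambda a,b,z:onz(c,220+a/2.6-.3,b/2.6-.3,z)[:2]
ang=lambda p,q:np.arctan2(*(q-p)[::-1])
sL,sRf,sRb=W(133,227,.018),W(460,556,.018),W(674,360,.018)
print("screws yaw",ang(sRf,sL)-np.pi/2,ang(sRf,sRb),"dists",np.linalg.norm(sL-sRf),np.linalg.norm(sRb-sRf))
d1,d2=W(481,164,.034),W(619,321,.034);yd=ang(d2,d1)-np.pi/2;print("dow",d1,d2,yd,np.linalg.norm(d1-d2))
q=[W(427,215,.018),W(561,362,.018),W(468,450,.018),W(333,312,.018)];print("sq yaw",ang(q[1],q[0])-np.pi/2,ang(q[2],q[3])-np.pi/2,ang(q[3],q[0]),"centre",np.mean(q,0),[np.linalg.norm(q[i]-q[i-1]).round(4) for i in range(4)])
yw=-.145;Rn=np.array([[np.cos(yw),-np.sin(yw)],[np.sin(yw),np.cos(yw)]])
print("C dow",(d1+d2)/2-Rn@[.045,0])
es=[W(362,160,.034),W(385,187,.034),W(324,250,.034),W(297,232,.034)]
print("C es",np.mean(es,0)-Rn@[0,.067],np.mean(es,0))
print("C corner",W(457,585,.018)-Rn@[-.0675,-.085])
ax=W(214,197,.062);hd=W(75,308,.066);print("valve",ax,ax-Rn@[-.035,.102],"lever ang",np.pi+yw-ang(ax,hd),np.linalg.norm(hd-ax))
h=[0,0]
E
```

```text
screws yaw -0.15407179116253022 -0.15884722955416186 dists 0.19248898094654832 0.11325765877686465
dow [0.6139758  0.03353911] [ 0.60215641 -0.04530483] -0.14880057901791677 0.07972493521739332
sq yaw -0.14781323936756396 -0.14373288345706836 -0.16056479837495877 centre [ 5.64153631e-01 -2.66354389e-04] [np.float64(0.0494), np.float64(0.0808), np.float64(0.0491), np.float64(0.0809)]
C dow [0.56353834 0.0006193 ]
C es [ 5.64289698e-01 -2.62115016e-04] [0.57397069 0.06603478]
C corner [0.5654052  0.00358382]
valve [0.5456724  0.10573311] [ 5.65566883e-01 -2.53728816e-04] lever ang 0.17678235314331214 0.058685505627901154
```

```bash
python3 -m jog '[[0,-0.042,0,0.157],[0,-0.042,0,0.157],[0,-0.042,0,0.157],[0,-0.042,0,0.157],[0,-0.042,0,0.157],[0,-0.042,0,0.157],[0.003,-0.042,0,0.157],[0,0,0,0]]' 0 && python3 -m jog '[[0,0,0,0],[0,0,0,0]]' && python3 - <<'E'
from h import *
from cell import get_state;s=get_state();print(s["joint_pos"],Ro.from_rotvec(s["orientation"]).as_matrix()[:,1])
grab("wrist","w5")
E
```

```text
t: 8.15
ee_pos: [0.4435, -0.2376, 0.2049]
orientation: [-2.075, -2.355, 0.001]
force: [0.4, 0.6, 0.4]
grip_width: 0.0851
t: 8.4
ee_pos: [0.4439, -0.2344, 0.2066]
orientation: [-2.07, -2.36, -0.0]
force: [-0.2, -0.2, -0.5]
grip_width: 0.0853
[-6.12451985e-01  2.40182386e-01 -1.74322323e-01  1.15821102e+00
  2.36786098e-04  8.27565456e-01] [ 0.99145975  0.130407   -0.00125301]
```

View pics/w5.png

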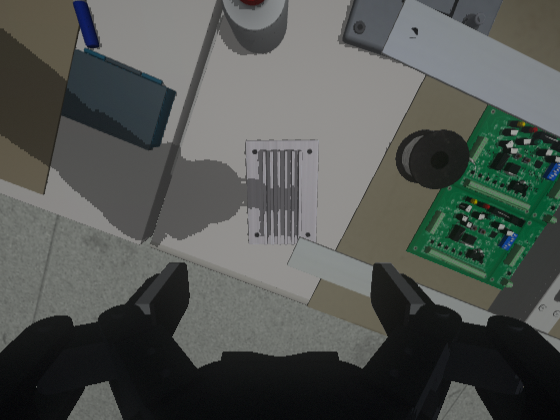

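```bash
python3 - <<'E'
from h import *
c=load("pics/w5.npz")
W=lambda a,b,z:onz(c,a,b,z)[:2]
h=[W(254.5,152,.008),W(308.5,152,.008),W(255,235,.008),W(308.5,235,.008)]
print(h,np.mean(h,0))
ang=lambda p,q:np.arctan2(*(q-p)[::-1])
print(ang(h[2],h[0])-np.pi/2,ang(h[3],h[1])-np.pi/2,ang(h[0],h[1]))
print("beam",[W(a,b,.064) for a,b in[(301,239),(289,262),(372,262)]])
E
```

```text
[array([ 0.41035485, -0.19403901]), array([ 0.46883912, -0.18634481]), array([ 0.42136413, -0.28919029]), array([ 0.48370036, -0.28096446])] [ 0.44606461 -0.23763464]
0.115190684093736 0.15579022032556744 0.13080890522962269
beam [array([ 0.46901505, -0.26750512]), array([ 0.46068975, -0.29336632]), array([ 0.54350439, -0.28242633])]
```

```bash
python3 -m jog '[[0.001,0.003,-0.05,0],[0,0,-0.05,0],[0,0,-0.04,0],[0,0,-0.03,0],[0,0,-0.016,0],[0,0,-0.005,0],[0,0,0,0],[0,0,0,0]]' && python3 -m jog '[[0,0,0,0],[0,0,0,0],[0,0,0,0],[0,0,0,0],[0,0,0,0]]' 1
```

```text
t: 9.45
ee_pos: [0.4463, -0.2332, 0.0173]
orientation: [2.071, 2.36, 0.0]
force: [0.6, 0.0, 0.3]
grip_width: 0.0853
t: 10.07
ee_pos: [0.4461, -0.233, 0.017]
orientation: [2.072, 2.36, 0.001]
force: [-0.3, 0.4, 5.6]
grip_width: 0.0387
```

```bash
python3 -m jog '[[0,0,0.008,0],[-0.01,0.005,0,0],[-0.02,0.01,0,0],[-0.02,0.01,0,0],[0,0,0,0],[0,0,0.03,0],[0,0,0.05,0],[0,0,0.05,0]]' && python3 -m jog '[[0,0,0.06,0],[0,0,0,0],[0,0,0,0]]'  && python3 - <<'E'
from h import *
grab("wrist","w6");grab("scene","s6")
E
```

```text
t: 11.08
ee_pos: [0.3953, -0.2077, 0.1554]
orientation: [-2.072, -2.361, 0.0]
force: [0.5, -0.9, -5.0]
grip_width: 0.0385
t: 11.45
ee_pos: [0.3952, -0.2076, 0.2134]
orientation: [-2.072, -2.36, 0.0]
force: [-0.4, -0.6, -5.6]
grip_width: 0.0385
```

View pics/w6.png

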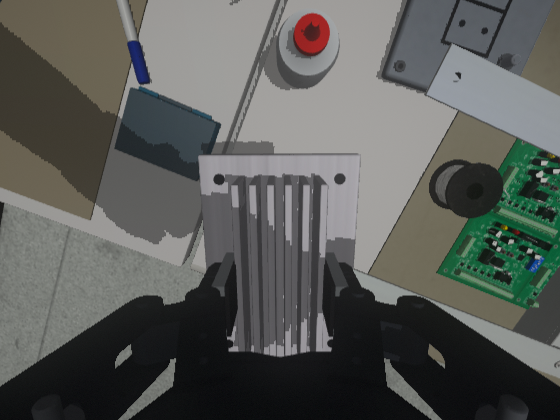

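View pics/s6.png

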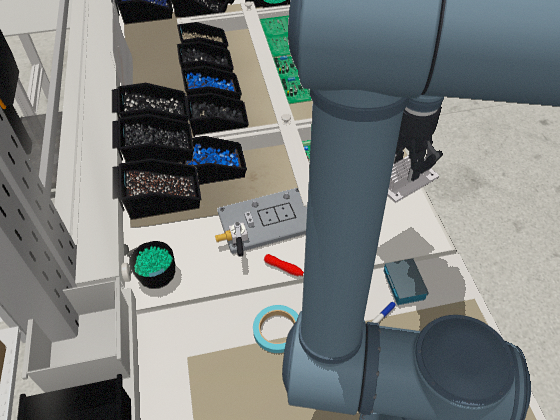

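```bash
python3 - <<'E'
from h import *
from cell import get_state
s=get_state();c=load("pics/w6.npz")
T=s["ee_pos"];R=Ro.from_rotvec(s["orientation"]).as_matrix();print(T,np.arctan2(R[1,0],R[0,0]))
z=T[2]-.017+.008
W=lambda a,b:onz(c,a,b,z)[:2]
h=[W(219,179),W(340,179)];k=[W(199.5,154.5),W(361,154)]
for a in(h,k):
    d=a[1]-a[0];m=(a[0]+a[1])/2-T[:2]
    print(np.linalg.norm(d),"yaw",np.arctan2(d[1],d[0]),"mid in tool x,y",R[:2,0]@m,R[:2,1]@m)
E
```

```text
[ 0.39414281 -0.20687752  0.21208555] 1.7007461749659223
0.0604949056344939 yaw 0.12999950592621592 mid in tool x,y 0.042611692850449294 0.0005638662122848476
0.0790354578609508 yaw 0.13299235991650402 mid in tool x,y 0.05478317626953209 0.0009206719697027099
```

```bash
python3 -m jog '[[0.02,0.027,0,-0.035],[0.02,0.027,0,-0.035],[0.02,0.027,0,-0.035],[0.02,0.027,0,-0.035],[0.02,0.027,0,-0.035],[0.02,0.027,0,-0.035],[0.02,0.027,0,-0.034],[0.02,0.028,0,-0.034]]' && python3 -m jog '[[0.003,0.002,-0.05,0],[0,0,-0.05,0],[0,0,0,0],[0,0,0,0]]' && python3 - <<'E'
from h import *
from cell import get_state
s=get_state();T=s["ee_pos"];R=Ro.from_rotvec(s["orientation"]).as_matrix();print(T,np.arctan2(R[1,0],R[0,0]))
grab("wrist","w7")
E
```

```text
t: 12.55
ee_pos: [0.5546, 0.0102, 0.2117]
orientation: [-2.378, -2.048, 0.005]
force: [0.9, -0.6, -4.8]
grip_width: 0.0384
t: 13.05
ee_pos: [0.5585, 0.0111, 0.1148]
orientation: [-2.38, -2.051, 0.0]
force: [0.9, 0.1, -4.4]
grip_width: 0.0386
[0.55852948 0.01109045 0.11478249] 1.4226253117562009
```

View pics/w7.png

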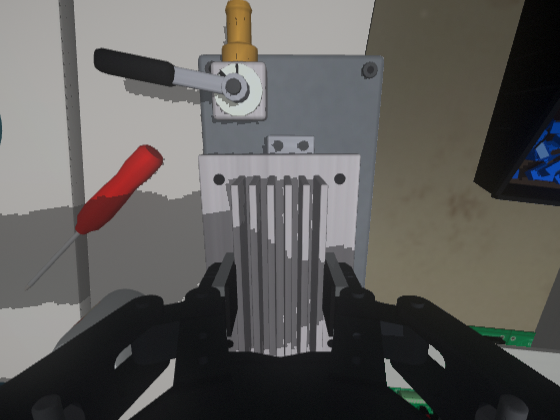

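```bash
python3 -m jog '[[0,0,-0.03,0],[0,0,-0.02,0],[0,0,-0.01,0],[0,0,0,0],[-0.0008,-0.005,0,0],[-0.0007,-0.005,0,0],[0,0,0,0]]' && python3 -m jog '[[0,0,-0.008,0],[0,0,-0.006,0],[0,0,0,0],[0,0,0,0]]'
```

```text
t: 13.98
ee_pos: [0.5574, 0.0006, 0.0549]
orientation: [2.38, 2.05, 0.001]
force: [0.3, 0.3, -4.5]
grip_width: 0.0385
t: 14.48
ee_pos: [0.5568, 0.0013, 0.0401]
orientation: [-2.379, -2.051, 0.0]
force: [0.6, 1.1, -4.6]
grip_width: 0.0386
```

```bash
python3 -m jog '[[0,0,-0.002,0],[0,0,-0.002,0],[0,0,0,0]]' && python3 -m jog '[[0,0,-0.001,0],[0,0,0,0]]'
```

```text
t: 14.85
ee_pos: [0.5567, 0.0012, 0.0361]
orientation: [-2.379, -2.051, 0.0]
force: [-0.2, -0.2, -4.7]
grip_width: 0.0389
t: 15.1
ee_pos: [0.5569, 0.0012, 0.0353]
orientation: [2.38, 2.051, -0.0]
force: [-0.1, 0.7, -4.6]
grip_width: 0.0387
```

```bash
python3 -m jog '[[0.002,-0.0003,0,0],[0.002,-0.0003,0,0],[0,0,0,0]]' && python3 -m jog '[[0.001,-0.0001,0,0],[0,0,0,0]]' && python3 -m jog '[[0.001,-0.0002,0,0],[0,0,0,0]]'
```

```text
t: 15.48
ee_pos: [0.5614, 0.0005, 0.0354]
orientation: [2.379, 2.051, 0.001]
force: [-0.1, -0.4, -4.3]
grip_width: 0.0389
t: 15.72
ee_pos: [0.562, 0.0005, 0.0353]
orientation: [2.38, 2.051, 0.0]
force: [-0.3, -0.3, -4.3]
grip_width: 0.0383
t: 15.98
ee_pos: [0.5631, 0.0002, 0.0354]
orientation: [2.379, 2.051, 0.0]
force: [0.0, -0.5, -4.4]
grip_width: 0.0386
```

```bash
python3 -m jog '[[0.001,-0.0001,0,0],[0,0,0,0]]' && python3 -m jog '[[0.001,-0.0002,0,0],[0,0,0,0]]'&& python3 -m jog '[[0.001,-0.0001,0,0],[0,0,0,0]]'
```

```text
t: 16.23
ee_pos: [0.5641, 0.0002, 0.0353]
orientation: [2.38, 2.051, 0.0]
force: [0.8, 0.7, -4.2]
grip_width: 0.0386
t: 16.48
ee_pos: [0.5643, 0.0001, 0.0352]
orientation: [-2.379, -2.05, 0.001]
force: [-2.2, 0.2, -4.0]
grip_width: 0.0387
t: 16.73
ee_pos: [0.5645, 0.0001, 0.0352]
orientation: [-2.378, -2.05, 0.003]
force: [-4.5, 1.2, 0.4]
grip_width: 0.039
```

```bash
python3 -m jog '[[0.001,-0.0001,0,0],[0,0,0,0]]' && python3 -m jog '[[0.0003,0.002,0,0],[0.0003,0.002,0,0],[0,0,0,0]]'&& python3 -m jog '[[0.0001,0.001,0,0],[0,0,0,0]]'
```

```text
t: 16.98
ee_pos: [0.5645, 0.0001, 0.0352]
orientation: [-2.377, -2.049, 0.004]
force: [-6.7, 0.6, 2.4]
grip_width: 0.0387
t: 17.35
ee_pos: [0.5649, 0.0013, 0.0352]
orientation: [2.382, 2.047, -0.011]
force: [-8.5, -7.0, 2.3]
grip_width: 0.0388
t: 17.6
ee_pos: [0.565, 0.0018, 0.0353]
orientation: [2.382, 2.046, -0.012]
force: [-8.2, -7.1, 2.1]
grip_width: 0.0386
```

```bash
python3 -m jog '[[0.0001,0.001,0,0],[0.0001,0.001,0,0],[0,0,0,0]]'&& python3 -m jog '[[0.0001,0.001,0,0],[0.0001,0.001,0,0],[0,0,0,0]]' && python3 - <<'E'
from h import *
grab("wrist","w8");
E
```

```text
t: 17.98
ee_pos: [0.5653, 0.0036, 0.0353]
orientation: [2.382, 2.046, -0.012]
force: [-8.3, -8.6, 2.6]
grip_width: 0.0385
t: 18.35
ee_pos: [0.5653, 0.004, 0.0354]
orientation: [2.381, 2.043, -0.016]
force: [-9.9, -13.2, 4.0]
grip_width: 0.0385
```

View pics/w8.png

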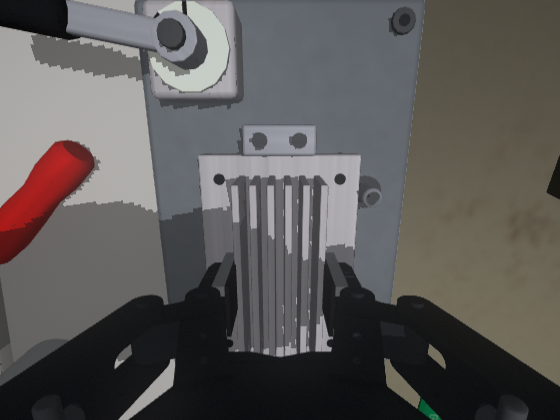

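```bash
python3 -m jog '[[0.001,0.001,0,0],[0.001,0.001,0,0],[0,0,0,0]]' && python3 -m jog '[[0,0,0,0],[0,0,0,0],[0,0,0,0],[0,0,0,0]]' 0.25 && python3 - <<'E'
from h import *
c=grab("wrist","w9");
E
```

```text
t: 18.77
ee_pos: [0.5654, 0.0041, 0.0354]
orientation: [2.381, 2.041, -0.025]
force: [-14.2, -19.0, 8.7]
grip_width: 0.0386
t: 19.27
ee_pos: [0.5706, 0.0111, 0.0356]
orientation: [2.378, 2.051, 0.001]
force: [-0.1, -0.1, -0.3]
grip_width: 0.064
```

View pics/w9.png

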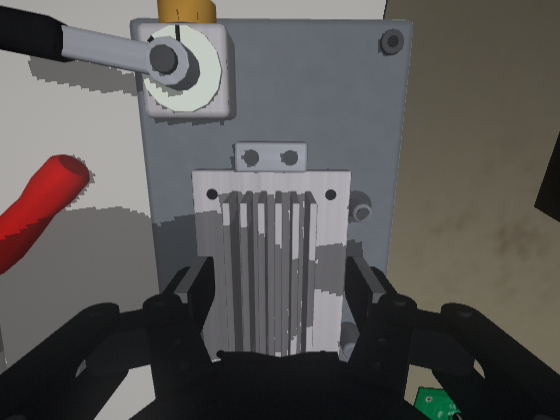

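```bash
python3 -m jog '[[-0.005,-0.004,0,0],[0,0,0.02,0],[0,0,0.05,0],[0,0,0.05,0],[0,0,0.05,0],[0,0,0,0],[0,0,0,0]]' && python3 - <<'E'
from h import *
c=grab("wrist","w10");
cv2.imwrite("pics/w10z.png",cv2.resize(c["im"][60:300,160:420,::-1],None,fx=2.5,fy=2.5,interpolation=cv2.INTER_CUBIC))
E
```

```text
t: 20.2
ee_pos: [0.5647, 0.0067, 0.2049]
orientation: [-2.38, -2.051, 0.0]
force: [0.3, -0.9, -0.1]
grip_width: 0.0641
```

View pics/w10z.png

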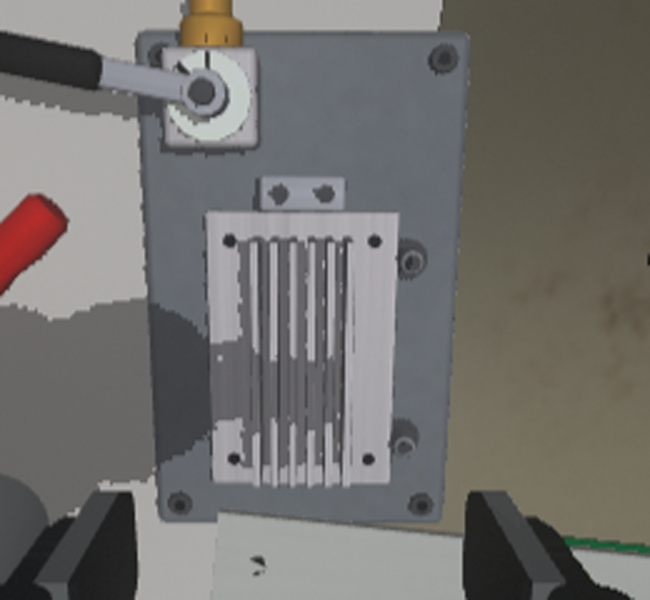

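```bash
cat > chk.py <<'E'
from h import *
import sys
def fit(src,dst):  # rigid 2D dst=R src+t
    a,b=src.mean(0),dst.mean(0);H=(src-a).T@(dst-b);th=np.arctan2(H[0,1]-H[1,0],H[0,0]+H[1,1])
    R=np.array([[np.cos(th),-np.sin(th)],[np.sin(th),np.cos(th)]]);return th,b-R@a,dst-(src@R.T+b-R@a)
E
python3 - <<'E'
from chk import *
c=load("pics/w10.npz")
def W(p,z):
    p=np.array(p,float);return onz(c,160+p[:,0]/2.5-.3,60+p[:,1]/2.5-.3,z)[:,:2]
sc=W([(443,58),(422,503),(179,502)],.018);hl=W([(230,240),(374,240),(368,459),(234,459)],.026)
n,t,r=fit(np.array([(.0565,.119),(.0565,-.074),(-.0565,-.074)]),sc);print("nest",n,t,r*1e3)
a,b=np.abs([.030,.048])
h,u,r2=fit(np.array([(-a,b),(a,b),(a,-b),(-a,-b)]),hl);print("sink",h,u,r2*1e3)
R=np.array([[np.cos(n),-np.sin(n)],[np.sin(n),np.cos(n)]]);print("rel",R.T@(u-t),h-n)
# dowel tops
d=W([(412,260),(404,446)],.034);print("dow rel sink",(d-u)@np.array([[np.cos(h),-np.sin(h)],[np.sin(h),np.cos(h)]]))
es=W([(260,178),(345,179),(344,211),(260,211)],.034);print("es rel sink",(es.mean(0)-u)@np.array([[np.cos(h),-np.sin(h)],[np.sin(h),np.cos(h)]]))
E
```

```text
nest -0.1512352362444345 [0.56401819 0.00099781] [[-0.37868095 -0.73100992]
 [ 0.19330396  0.30276351]
 [ 0.18537698  0.42824642]]
sink -0.15085031085741304 [5.64179030e-01 8.86847762e-05] [[ 0.328661    0.02287898]
 [-0.17786028  0.26469383]
 [-0.14664558 -0.04402619]
 [-0.00415513 -0.24354663]]
rel [ 0.00029597 -0.00087451] 0.00038492538702145085
dow rel sink [[ 0.04465389  0.04092377]
 [ 0.04453301 -0.03899009]]
es rel sink [7.02741233e-05 6.64233572e-02]
```

```bash
python3 -m jog '[[-0.0095,0.015,0,0.174],[-0.0095,0.015,0,0.174],[-0.0095,0.015,0,0.174],[-0.0095,0.015,0,0.174],[-0.0095,0.015,0,0.174],[-0.0095,0.015,0,0.174],[-0.0095,0.015,0,0.174],[-0.0095,0.014,0,0.172]]' 0.5 && python3 -m jog '[[0,0,0,0],[0,0,0,0]]' && python3 - <<'E'
from h import *
from cell import get_state
s=get_state();R=Ro.from_rotvec(s["orientation"]).as_matrix();print(s["ee_pos"],np.arctan2(R[1,0],R[0,0]))
c=grab("wrist","w11")
E
```

```text
t: 21.25
ee_pos: [0.4872, 0.1261, 0.2033]
orientation: [-0.505, -3.097, 0.002]
force: [0.6, 0.1, 1.1]
grip_width: 0.0424
t: 21.5
ee_pos: [0.4887, 0.1253, 0.2044]
orientation: [-0.518, -3.097, 0.001]
force: [0.0, 0.0, -0.5]
grip_width: 0.0428
[0.48869895 0.12533954 0.2043855 ] 2.810256188001242
```

View pics/w11.png

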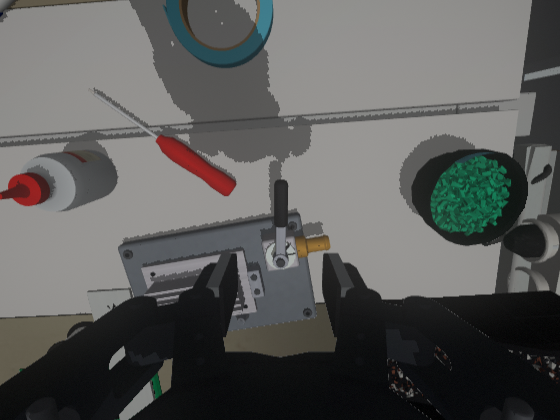

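```bash
python3 - <<'E'
from h import *
c=load("pics/w11.npz")
a=onz(c,281.,260.,.064)[:2];h1=onz(c,280.5,181.,.064)[:2];h2=onz(c,281.,227.,.066)[:2]
print(a,h1,h2,(h1+h2)/2,np.linalg.norm(h1-a),np.linalg.norm(h2-a));d=h1-a;print(np.arctan2(d[1],d[0]))
E
```

```text
[0.54287009 0.10756706] [0.46767919 0.13284039] [0.50960666 0.11895534] [0.48864293 0.12589787] 0.07932472682278026 0.035158901181307586
2.817334215466756
```

```bash
python3 -m jog '[[0,0.0005,-0.05,0],[0,0,-0.05,0],[0,0,-0.04,0],[0,0,-0.015,0],[0,0,-0.008,0],[0,0,0,0],[0,0,0,0]]' && python3 -m jog '[[0,0,0,0],[0,0,0,0],[0,0,0,0],[0,0,0,0]]' 1; python3 -c "
import numpy as np
a=np.array([.544,.107]);r=.0585
th=2.812
p=a+r*np.array([np.cos(th),np.sin(th)])
for k in range(1,9):
    t=2.812-.605*k/8;q=a+r*np.array([np.cos(t),np.sin(t)]);print((q-p).round(4));p=q
"
```

```text
t: 22.42
ee_pos: [0.4905, 0.1264, 0.0437]
orientation: [0.514, 3.097, 0.001]
force: [0.5, -0.9, 0.1]
grip_width: 0.0427
t: 22.92
ee_pos: [0.4896, 0.1261, 0.0432]
orientation: [0.515, 3.098, -0.0]
force: [-1.0, -1.7, 4.9]
grip_width: 0.0117
[0.0016 0.0041]
[0.0019 0.004 ]
[0.0022 0.0038]
[0.0025 0.0037]
[0.0027 0.0035]
[0.003  0.0032]
[0.0032 0.003 ]
[0.0035 0.0028]
```

```bash
python3 -m jog '[[0.0016,0.0041,0,-0.076],[0.0019,0.004,0,-0.076],[0.0022,0.0038,0,-0.076],[0.0025,0.0037,0,-0.076],[0.0027,0.0035,0,-0.076],[0.003,0.0032,0,-0.075],[0.0032,0.003,0,-0.075],[0.0035,0.0028,0,-0.075]]' && python3 -m jog '[[0,0,0,0],[0,0,0,0]]' && python3 - <<'E'
from h import *
from cell import get_state
s=get_state();R=Ro.from_rotvec(s["orientation"]).as_matrix();x=np.arctan2(R[1,0],R[0,0]);print(s["ee_pos"],x,"lever",np.pi-.15-x)
d=s["ee_pos"][:2]-np.array([.544,.107]);print("by pos",np.pi-.15-np.arctan2(d[1],d[0]),np.linalg.norm(d),s["torque"])
E
```

```text
t: 23.92
ee_pos: [0.5105, 0.1542, 0.0432]
orientation: [1.417, 2.802, 0.0]
force: [-1.0, -2.3, 5.2]
grip_width: 0.0116
t: 24.18
ee_pos: [0.5106, 0.1543, 0.0432]
orientation: [1.413, 2.804, 0.001]
force: [-0.3, -0.1, 4.7]
grip_width: 0.012
[0.51057975 0.15429642 0.04320316] 2.2079435053732714 lever 0.7836491482165218
by pos 0.8056460838963027 0.05791256390934894 [-0.22978237  0.04845858 -0.18638013]
```

Release, rise, and check everything.

```bash
python3 -m jog '[[0,0,0,0],[0,0,0,0],[0,0,0,0],[0,0,0.03,0],[0,0,0.05,0],[0,0,0.05,0],[0,0,0.05,0],[0,0,0,0]]' 0.5 && python3 -m jog '[[-0.05,-0.05,0.0,-0.15],[-0.04,-0.05,0,-0.15],[0,-0.03,0,-0.15],[0,0,0,-0.15],[0,0,0,-0.1],[0,0,0,0],[0,0,0,0]]' && python3 - <<'E'
from h import *
grab("wrist","w12");grab("scene","s12")
E
```

```text
t: 25.18
ee_pos: [0.5126, 0.155, 0.2268]
orientation: [1.411, 2.799, 0.009]
force: [0.1, 0.4, -0.8]
grip_width: 0.0428
t: 26.05
ee_pos: [0.426, 0.0315, 0.2217]
orientation: [-2.288, -2.152, 0.001]
force: [-0.3, -0.4, 0.2]
grip_width: 0.0428
```

View pics/w12.png

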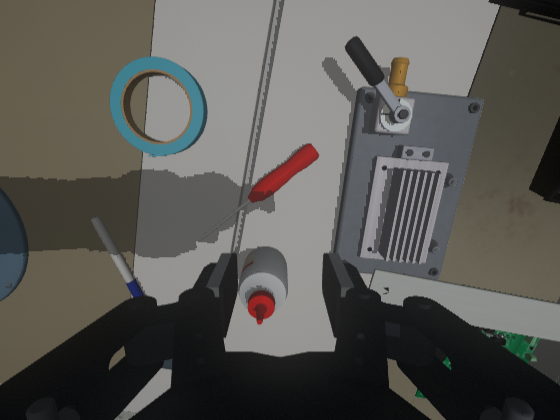

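View pics/s12.png

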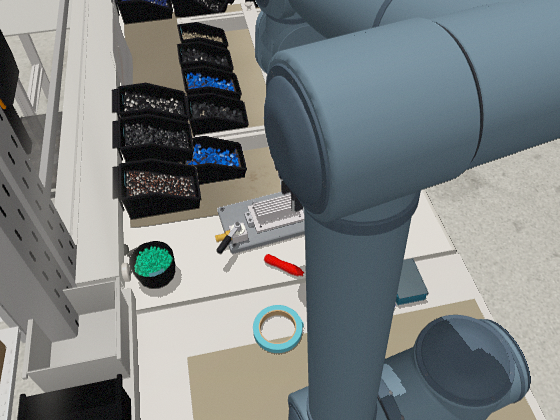

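```bash
python3 - <<'E'
from chk import *
c=load("pics/w12.npz")
W=lambda p,z:onz(c,np.array(p,float)[:,0],np.array(p,float)[:,1],z)[:,:2]
a,h1=W([(402,114)],.064)[0],W([(352.5,43)],.064)[0];d=h1-a;print("lever",np.pi-.15-np.arctan2(d[1],d[0]),np.linalg.norm(d))
cv2.imwrite("pics/w12z.png",cv2.resize(c["im"][20:290,330:490,::-1],None,fx=2.2,fy=2.2,interpolation=cv2.INTER_CUBIC))
E
```

```text
lever 0.7839839798787547 0.0774801281720359
```

View pics/w12z.png

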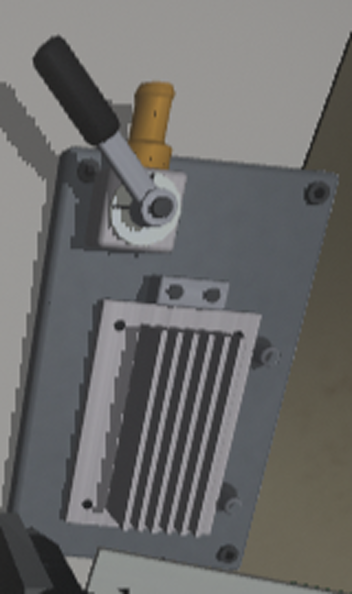

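The lever covers its half-open tick at about 0.78 rad. The sink is still seated against the dowels and stop, the screwdriver is on the bench, and the bottle, cup and spool haven't moved. I'm handing in.

```bash
python3 -c "
from cell import *
print(get_state()['t'],get_state()['force']);print(hand_in())"
```

```text
26.15 [-0.52848496  0.60799451  0.40561858]
the job is handed in; nothing more can be done
None
```

The job was handed in at 26.2 s of the 72 s allowed. My last checks found everything in place, but the hand-in gives no verdict.

- **Screwdriver:** it lies flat on the bench in front of the nest, left of the bottle, as the wrist and scene pictures show.
- **Heat sink:** it is loaded fins up, pushed against both dowels and the end stop, and released. A wrist picture taken after release put it about 0.3 mm off in x and 0.9 mm in y, within 0.001 rad of square. That is inside the 2 mm limit, but the camera calibration itself is only good to about 2 mm. I did not re-measure it after moving the lever; by eye, the last wrist picture shows it still seated.
- **Valve lever:** it measured 0.784 rad in the last wrist picture. While gripped, the tool's angle gave 0.784 and its position gave 0.806; all three are within the 0.12 rad tolerance.
- **Bottle, cup and spool:** the arm did not touch them. The final pictures show the bottle and cup standing where they were. The spool was out of sight at the end; I last saw it undisturbed before loading the sink.
- **Disagreements:** early estimates of the nest position and yaw differed between the top and wrist cameras by up to about 4 mm and 0.03 rad. I settled the heat sink's position by pushing until I felt contact, at about 14 N against the dowels and 19 N against the end stop.

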